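Lay out the staining station

TASK

Set up the staining station: lay the flat oblong carton centred and squared up on top of the closed slide box on the left half of the desk (lengthwise or crosswise), and stand the sample cup on the middle of the carton. Stand the amber pot in line with the slide box and the timer beside it, half-way between their centres, and the dropper bottle in the same line, half-way between the centres of the pot and the timer. Everything stands upright on its own at the end, and the flat dish, the red-capped bottle and the tall carton stay where they are.

Things in the scene. Friction and masses are not known exactly. Their poses are not given: they have to be found in the camera images.
- slide_box: closed green slide box on the left half of the desk (a similar box and timer far to the right, beyond the mouse mat, are not meant), 92 x 101 x 31 mm high (its x, y, z), fixed to the desk, one end of the row; origin at the centre of its underside; its flat lid top is 31 mm above the desk; its y axis runs along the row (the timer lies on its +y or its -y side), its x axis across the row
- timer: white bench timer on the left half of the desk with a small display, 62 x 62 x 19 mm high, fixed to the desk, the other end of the row, 300 mm from the slide box centre to centre; origin at the centre of its underside, axes parallel to the slide box's
- carton_center (a point): flat white oblong carton, loose, lying on its broad side, 90 (x) x 48 (y) x 26 (z) mm, about 90 g; this point is its centre, 13 mm above its underside; grasp across the 48 mm
- cup_center (a point): sample cup with a yellow screw lid, loose, upright, 60 mm tall, body 42 mm wide, lid 49 mm wide (top 15 mm), about 60 g; this point is on its axis half-way up, 30 mm above its underside; z axis up
- pot_center (a point): amber pot with a white lid, loose, upright, round, 40 mm wide, 75 mm tall, about 70 g; this point is on its axis half-way up, 37.5 mm above its underside; z axis up
- dropper_center (a point): small brown dropper bottle with a black teat, loose, upright, 33 mm wide up to 70 mm high, 102 mm tall with the teat, about 70 g; this point is on its axis half-way up, 51 mm above its underside; z axis up
- dish: bystander: flat round clear dish, 60 mm wide, 14 mm high, loose, lying among the things to be moved; origin at the centre of its underside
- redcap: bystander: white bottle with a red cap, 48 mm wide, 104 mm tall, loose, behind the row; origin at the centre of its underside
- kit: bystander: tall upright white carton, 55 x 55 x 95 mm high, loose, behind the row; origin at the centre of its underside
Things that resemble listed ones, but are neither listed nor needed, are in the scene too. Of the things that look like the part that bears cup_center, the larger one is meant.

How it is judged (in metres and radians):
At the end, for the whole second after the job is handed in: Carton flat on the slide box, cup upright on it, each centred to 15 mm, carton square to 0.2 rad; pot and dropper upright on the desk within 15 mm of the slide box-timer line, pot at most 165 mm from the centres of both, dropper at most 90 mm from those of pot and timer; all at rest (horizontal distance between carton_center and slide_box below 0.015 m and height (world z) of carton_center between 0.038 and 0.05 m and angle between each of carton_center, cup_center, pot_center, dropper_center's own z axis and vertical below 0.1 rad and (angle between the x axis of carton_center and the x axis of slide_box, either way round below 0.2 rad or angle between the x axis of carton_center and the y axis of slide_box, either way round below 0.2 rad) and horizontal distance between cup_center and carton_center below 0.015 m and height (world z) of cup_center between 0.081 and 0.093 m and horizontal distance between pot_center and slide_box below 0.165 m and horizontal distance between pot_center and timer below 0.165 m and x of pot_center in the frame of slide_box between -0.015 and 0.015 m and horizontal distance between dropper_center and pot_center below 0.09 m and horizontal distance between dropper_center and timer below 0.09 m and x of dropper_center in the frame of slide_box between -0.015 and 0.015 m and height (world z) of pot_center between 0.0315 and 0.0435 m and height (world z) of dropper_center between 0.045 and 0.057 m and linear speed of each of carton, cup, pot, dropper below 0.02 m/s); the robot touches nothing.
It fails at once if the flat dish is moved more than 20 mm (distance of dish from where it was at the start of the episode above 0.02 m).
It fails at once if the red-capped bottle is moved more than 20 mm (distance of redcap from where it was at the start of the episode above 0.02 m).
It fails at once if the tall carton is moved more than 20 mm (distance of kit from where it was at the start of the episode above 0.02 m).
It also fails if it takes over 107 s, if anything falls off the work surface, if the arm or the gripper's body presses on something with over 40 N, if the wrist force passes 120 N, or if a joint passes its speed limit or range.

ROBOT

A 6-joint arm with a two-finger parallel gripper is mounted at the origin on a cart in front of the work surface, level with it; the furniture and walls round the work are solid. World frame = base frame: x ahead of the robot, y to its left, z up, the work surface at z = 0. Lengths are in mm, angles in rad, forces in N, time in s.
With the tool pointing down it reaches from about 375 to 925 mm from the base axis. Payload 5.7 kg.
Tool frame: the origin (TCP) lies at the very end of the fingers, on their centre line; the grasp point (between the pads) lies 19 mm behind it; z points along the fingers, y is the line along which they close (so a half turn about z gives the same grasp; the last joint's range is limited). The gripper opens to 85 mm and grips with 20 to 120 N. Pads are 22 mm wide; open, the fingers measure 114 mm over their backs; the gripper's body (76 mm by 85 mm) begins 54 mm behind the grasp point. The pads swing forward as they close: fully open they stand 13 mm farther back than shut.
Start: joints at [1.228, 0.359, 1.51, -0, 1.272, -0.115], TCP at [135.496, 584.469, 231.267] pointing down, gripper open.
Joint ranges: [-2.97, 2.97], [-1.01, 2.36], [0.21, 2.38], [-0.96, 4.11], [0.2, 2.71], [-2.98, 2.98]. Speed limits (rad/s): [2.39, 2.39, 3.14, 3.14, 3.14, 3.14].

INTERFACE

Orientations are given as [roll, pitch, yaw] about the fixed x, y, z axes, in that order (R = Rz(yaw) Ry(pitch) Rx(roll)).
In Python, from plant import bot gives the robot as it stands.
- The arm moves only by the tool step_arm, never from a script. Its arguments are lists of equal length, an entry for each row: "translation": the shift along the tool's x, y, z in cm, a list of three; "twist": the turn, a rotation vector about the tool's x, y, z in rad, a list of three. A call has 1 to 20 rows; each row is the pose to reach, as a shift and turn from the pose commanded when the call began, along the tool's axes at that moment; what a row does not reach only later rows make up. A row lasts 1/8 s, in which the tool goes at most 62.5 mm and 10.7 degrees, less where a joint would pass 70% of its speed; a pose out of reach is approached as far as the arm can. A call with a gripper value outside its range is refused whole. "jaw" is the opening in per cent of the stroke, from 0 (shut) to 100 (fully open), set as the call begins (left out, the last holds). The fingers move at their own pace and stop on an object; "grip_force" is the grip in N (left out, the last holds). Time passes only in rows, so rows that repeat a pose let the fingers close. It gives the time, the measured TCP pose, the force, the opening and the grip force at its end, in the units of the state.
- bot.read_state(): the state, without advancing time (a new reading comes with each control period).
- bot.read_camera(name): name is "scene" or "top" or "wrist"; returns the picture (384x512x3 uint8, blue, green, red); there is no depth.
- bot.get_calibration(name): a dict with "mtx" (3x3 intrinsics, pixels), "T" (4x4, takes a point from camera to world coordinates); the wrist camera has in their place "tool_from_camera" (4x4, takes a point from camera to tool coordinates, whose origin is the TCP and whose axes are the flange's). Camera axes: x right, y down, z forward; pixel columns grow to the right and rows downward; lengths in mm; the calibration is good to about 2 mm. A picture is of the moment at which its call begins: read the wrist's pose just before it. get_calibration takes no time and is no camera call.
- bot.close_job(): hands the job in; it is judged then, once.
The state is a dict: "clock": time; "joint_pos": joint angles; "dq": joint speeds; "joint_efforts": joint torques, N m; "position": TCP position; "eef_rot": TCP orientation; "force": force on the tool from outside, world axes, zero at the start; "ft_torque": the same for the moment, N m; "width": finger opening in mm; "grip_force": force on a finger pad.
Only numpy, scipy, OpenCV 4.12 (cv2) and the standard library are available. Lean on these libraries where they do the work, as an engineer would, in place of code of your own. Each camera call takes 0.05 s, during which the arm holds its last target. There are 200 camera calls.

## Working session

There is one attempt and no reset: what is moved stays moved. The work goes in short steps, Python scripts to look and compute and a tool call to move; the robot and the scene stay as the last step left them, time stands still between calls to the robot, and variables do not carry over. Pictures are saved under pics/ and viewed, at most 17 in all, crops included, and the job is handed in when it is done.

Besides the shell and the picture viewer there is one more tool, called after ">>>" as name(argument=value, ...) on one line, values as JSON. step_arm: Moves the arm, as the interface text tells. Its arguments: {"type":"object","properties":{"translation":{"type":"array","items":{"type":"array","items":{"type":"number"}}},"twist":{"type":"array","items":{"type":"array","items":{"type":"number"}}},"jaw":{"type":"number"},"grip_force":{"type":"number"}},"required":["translation","twist"]}

```bash
mkdir -p pics; cat > h.py <<'E'
import numpy as np,cv2
from plant import bot
from scipy.spatial.transform import Rotation as R
def ray(name,uv,z,T=None):
    c=bot.get_calibration(name); T=c['T'] if T is None else T
    T=np.array(T); d=T[:3,:3]@np.linalg.inv(np.array(c['mtx']))@np.array([uv[0],uv[1],1.])
    o=T[:3,3]; return o+d*(z-o[2])/d[2]
def proj(name,P):
    c=bot.get_calibration(name);T=np.linalg.inv(np.array(c['T']));p=T[:3,:3]@np.array(P)+T[:3,3];q=np.array(c['mtx'])@p;return q[:2]/q[2]
E
python3 - <<'E'
from h import *
s=bot.read_state();print(s)
for n in ['top','scene','wrist']:
    im=bot.read_camera(n);cv2.imwrite(f'pics/{n}0.png',im)
    c=bot.get_calibration(n);print(n,np.round(c['mtx'],1).tolist(),{k:np.round(v,3).tolist() for k,v in c.items() if k!='mtx'})
a=cv2.imread('pics/top0.png');cv2.imwrite('pics/top0b.png',cv2.resize(a,(800,600),interpolation=cv2.INTER_CUBIC))
a=cv2.imread('pics/scene0.png');cv2.imwrite('pics/scene0b.png',cv2.resize(a,(800,600),interpolation=cv2.INTER_CUBIC))
E
```

```text
{'clock': 0.0, 'joint_pos': array([ 1.22791027e+00,  3.59493416e-01,  1.51143627e+00,  2.81183525e-05,
        1.27250694e+00, -1.15077068e-01]), 'dq': array([-0.00018919, -0.00127829, -0.00088139,  0.00018307,  0.00058871,
        0.00091205]), 'joint_efforts': array([ 3.03767200e-03, -5.27631927e+01, -2.78623188e+01,  2.10143753e-04,
        1.29791658e-02,  6.48130117e-05]), 'position': array([135.25954059, 583.85499336, 230.45903172]), 'eef_rot': array([-3.13976397e+00, -2.38413621e-04,  2.91377516e+00]), 'force': array([-0.18413372, -0.75484743, -0.30626906]), 'ft_torque': array([-0.02318639, -0.02551941, -0.05728555]), 'grip_force': 0.0, 'width': 85.16253274804653}
top [[387.8, 0.0, 243.3], [0.0, 387.8, 199.7], [0.0, 0.0, 1.0]] {'T': [[-0.014, -0.984, 0.175, 332.715], [-1.0, 0.015, 0.006, -57.945], [-0.009, -0.175, -0.985, 1352.739], [0.0, 0.0, 0.0, 1.0]]}
scene [[495.1, 0.0, 250.3], [0.0, 495.1, 192.7], [0.0, 0.0, 1.0]] {'T': [[0.836, -0.276, 0.475, -79.015], [-0.549, -0.42, 0.723, -1066.137], [-0.0, -0.865, -0.502, 752.362], [0.0, 0.0, 0.0, 1.0]]}
wrist [[333.6, 0.0, 253.6], [0.0, 333.6, 189.2], [0.0, 0.0, 1.0]] {'tool_from_camera': [[-0.0, -0.964, -0.266, 67.165], [1.0, -0.0, -0.001, -1.207], [0.001, -0.266, 0.964, -142.903], [0.0, 0.0, 0.0, 1.0]]}
```

View pics/top0b.png

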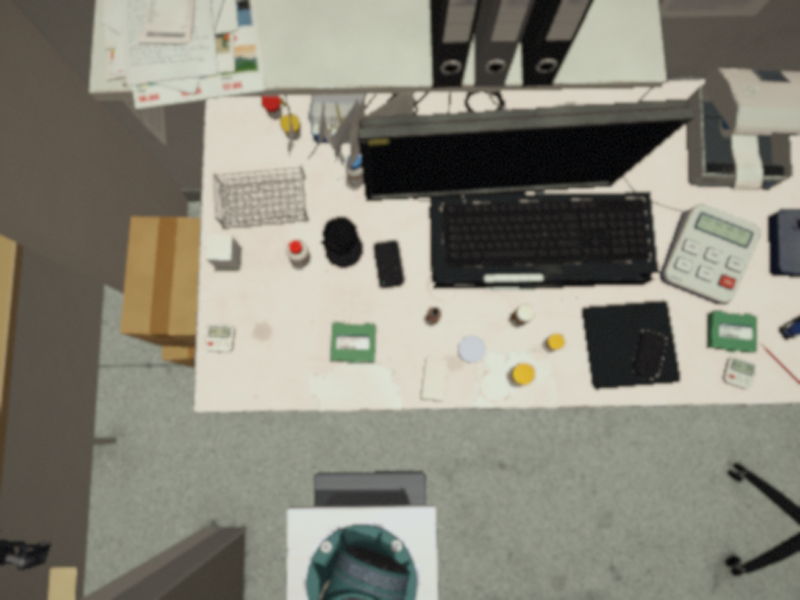

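View pics/scene0b.png

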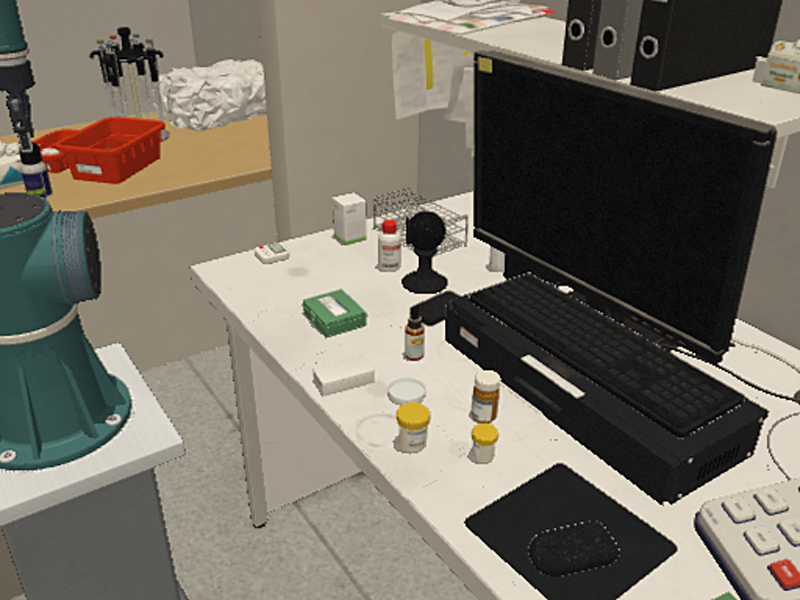

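Top view (800x600 px): slide box (353,342), timer (220,338), carton (433,379), dish (471,348), dropper (432,315), pot (523,315), redcap (297,250), kit (222,248). Two yellow-lidded cups: (523,374), larger lid, and (556,342), smaller. The larger one, (523,374), is meant. The right-hand box/timer (733,331)/(740,372) lie beyond the mat and are not meant.

```bash
python3 - <<'E'
from h import *
a=cv2.imread('pics/top0.png');k=1.5625
g=lambda u,v,z:print(np.round(ray('top',(u/k,v/k),z)[:2],0),end=' ')
for n,u,v,z in [('box',353,342,31),('timer',220,338,19),('carton',433,379,26),('dish',471,348,14),('dropper',432,315,90),('pot',523,315,75),('cup',523,374,60),('small',556,342,45),('red',297,248,104),('kit',222,240,95),('edge',433,408,0)]:
    print(n,end=' ');g(u,v,z);print()
c=a[175:275,125:385];cv2.imwrite('pics/c1.png',cv2.resize(c,None,fx=3,fy=3,interpolation=cv2.INTER_CUBIC))
h=cv2.cvtColor(a,cv2.COLOR_BGR2HSV)
def m(n,lo,hi,z):
    mk=cv2.inRange(h,lo,hi)
    for c in cv2.findContours(mk,0,1)[0]:
        if cv2.contourArea(c)>40:
            r=cv2.minAreaRect(c)
            P=np.array([ray('top',p,z)[:2] for p in c[:,0]],np.float32);q=cv2.minAreaRect(P)
            if 100<r[0][0]<400 and 150<r[0][1]<275: print(n,np.round(r[0],1),[np.round(x,1) for x in q])
m('green',(60,80,40),(90,255,255),31)
m('yellow',(18,120,120),(32,255,255),60)
E
```

```text
box [502.  11.] 
timer [517. 308.] 
carton [ 418. -162.] 
dish [ 486. -250.] 
dropper [ 549. -159.] 
pot [ 549. -355.] 
cup [ 424. -351.] 
small [ 493. -430.] 
red [696. 126.] 
kit [719. 289.] 
edge [ 357. -163.] 
green [225.  226.5] [array([475.3,  14.5]), array([82.1, 17.2]), np.float64(89.4)]
green [226.  211.5] [array([527.8,  10.8]), array([82.8, 17.4]), np.float64(90.0)]
yellow [334.5 239. ] [array([ 425.3, -350.3]), array([43.7, 39.7]), np.float64(89.2)]
yellow [113.  225.5] [array([481.3, 389.2]), array([55.3, 30.3]), np.float64(89.1)]
yellow [355.  218.5] [array([ 493.6, -423.5]), array([30.1, 34. ]), np.float64(42.5)]
yellow [102.5 176.5] [array([653.1, 432.2]), array([153.8, 265.1]), np.float64(89.3)]
```

View pics/c1.png

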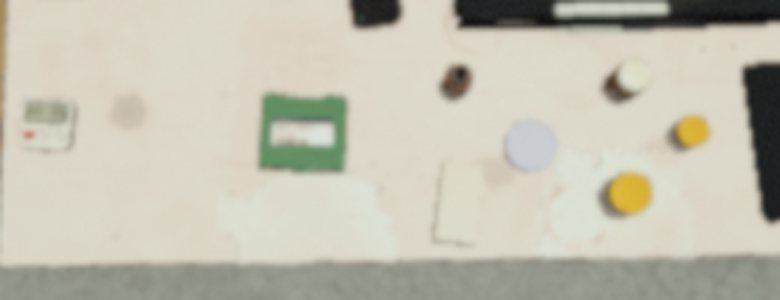

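The crop confirms it: the lid at crop px (630,193) is clearly larger than the one at (693,131). Moving over the row for a closer look.

>>> step_arm(translation=[[-43.4,-34.5,-10],[-43.4,-34.5,-10],[-43.4,-34.5,-10],[-43.4,-34.5,-10],[-43.4,-34.5,-10],[-43.4,-34.5,-10],[-43.4,-34.5,-10],[-43.4,-34.5,-10],[-43.4,-34.5,-10],[-43.4,-34.5,-10],[-43.4,-34.5,-10],[-43.4,-34.5,-10]], twist=[[0,0,1.343],[0,0,1.343],[0,0,1.343],[0,0,1.343],[0,0,1.343],[0,0,1.343],[0,0,1.343],[0,0,1.343],[0,0,1.343],[0,0,1.343],[0,0,1.343],[0,0,1.343]])

```text
clock: 1.65
position: [479.2, 151.4, 330.8]
eef_rot: [-3.14, -0.0, 1.572]
force: [-0.3, 0.4, 0.4]
width: 85.4
grip_force: 0.0
```

```bash
cat >> h.py <<'E'
def wrist(tag):
    s=bot.read_state(); im=bot.read_camera('wrist')
    W=np.eye(4);W[:3,:3]=R.from_euler('xyz',s['eef_rot']).as_matrix();W[:3,3]=s['position']
    T=W@np.array(bot.get_calibration('wrist')['tool_from_camera'])
    cv2.imwrite(f'pics/{tag}.png',im);np.save(f'pics/{tag}.npy',T)
    print(round(s['clock'],2),np.round(s['position'],1),np.round(s['eef_rot'],3),round(s['width'],1)); return im,T
def delta(target,yaw):
    s=bot.read_state();M=R.from_euler('xyz',s['eef_rot'])
    print('cm',np.round(M.inv().apply(np.array(target)-s['position'])/10,2),'twist',np.round((M.inv()*R.from_euler('xyz',[np.pi,0,yaw])).as_rotvec(),3))
E
python3 - <<'E'
from h import *
im,T=wrist('w1')
delta([470,-180,330],np.pi/2)
E
```

```text
1.65 [479.2 151.4 330.8] [-3.14  -0.     1.572] 85.4
cm [-33.15  -0.99   0.09] twist [-0.001 -0.     0.002]
```

View pics/w1.png

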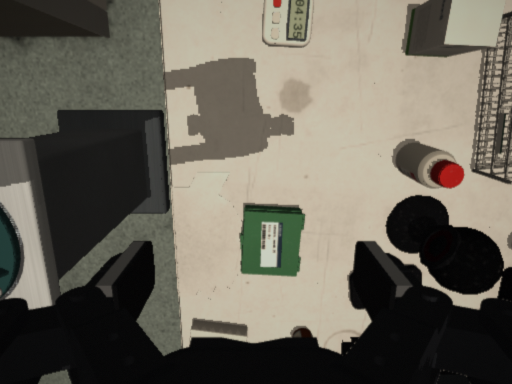

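Wrist view: green box at about (271,240), timer at the top edge (288,18), redcap (447,174). Next I move over the loose things.

>>> step_arm(translation=[[-36,-1,0],[-36,-1,0],[-36,-1,0],[-36,-1,0],[-36,-1,0],[-36,-1,0],[-36,-1,0],[-36,-1,0]], twist=[[0,0,0],[0,0,0],[0,0,0],[0,0,0],[0,0,0],[0,0,0],[0,0,0],[0,0,0]])

```text
clock: 2.7
position: [470.3, -208.1, 331.1]
eef_rot: [-3.141, -0.001, 1.572]
force: [-0.3, -0.0, 0.7]
width: 85.4
grip_force: 0.0
```

```bash
python3 - <<'E'
from h import *
im,T=wrist('w2')
im=cv2.imread('pics/w1.png');T1=np.load('pics/w1.npy')
h=cv2.cvtColor(im,cv2.COLOR_BGR2HSV)
mk=cv2.inRange(h,(60,80,20),(90,255,255))[190:290,220:320]
mk=cv2.morphologyEx(mk,cv2.MORPH_CLOSE,np.ones((15,15)))
c=max(cv2.findContours(mk,0,1)[0],key=cv2.contourArea)[:,0]+[220,190]
print('px',cv2.boundingRect(c))
P=np.array([ray('wrist',p,31,T1)[:2] for p in c.astype(float)],np.float32);print('box',cv2.minAreaRect(P))
for p in [(264,42),(306,46),(312,0),(270,0)]: print('timer',p,ray('wrist',p,19,T1)[:2])
E
```

```text
2.7 [ 470.3 -208.1  331.1] [-3.141e+00 -1.000e-03  1.572e+00] 85.4
px (242, 206, 62, 69)
box ((503.8641662597656, 18.11734390258789), (102.73949432373047, 84.413330078125), 86.66455078125)
timer (264, 42) [491.44483831 284.31405431]
timer (306, 46) [544.56790975 279.68626934]
timer (312, 0) [549.66274474 331.83332372]
timer (270, 0) [498.3335681  331.79576331]
```

View pics/w2.png

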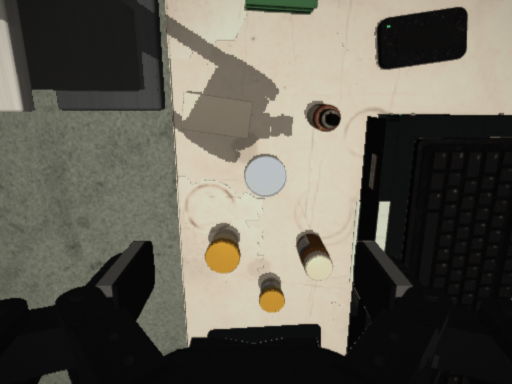

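View: carton in the arm's shadow at about (217,115), dish (265,176), cup (223,256), pot lid (318,264), dropper teat (331,119), small cup (271,300).

```bash
python3 - <<'E'
from h import *
im=cv2.imread('pics/w2.png');T=np.load('pics/w2.npy')
c=im[75:165,165:285].astype(float)
c=np.clip(c*1.3,0,255).astype(np.uint8)
cv2.imwrite('pics/c2.png',cv2.resize(c,None,fx=6,fy=6,interpolation=cv2.INTER_CUBIC))
for n,p,z in [('cup',(223,256),60),('pot',(318,265),75),('drop',(331,119),102),('dish',(265,176),14)]: print(n,ray('wrist',p,z,T)[:2].round(1))
h=cv2.cvtColor(im,cv2.COLOR_BGR2HSV)
mk=cv2.inRange(h,(10,150,100),(28,255,255))[220:320,190:300]
for c in cv2.findContours(mk,0,1)[0]:
    if cv2.contourArea(c)>200:
        (x,y),r=cv2.minEnclosingCircle(c);print((x+190,y+220),r)
for p in [(185,92),(252,101),(248,138),(182,129)]: print(p,ray('wrist',p,26,T)[:2].round(1))
E
```

```text
cup [ 428.2 -350.5]
pot [ 555.1 -355.9]
drop [ 554.4 -164.9]
dish [ 485.9 -249.4]
(271.5, 300.0) 12.175895690917969
(222.14516067504883, 255.6612892150879) 17.197444915771484
(185, 92) [ 381.3 -135.5]
(252, 101) [ 467.6 -146.7]
(248, 138) [ 462.3 -194.5]
(182, 129) [ 374.7 -182.7]
```

View pics/c2.png

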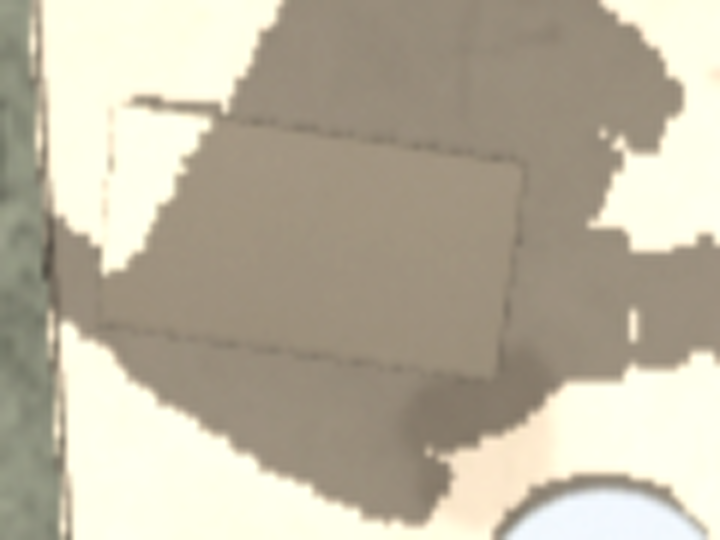

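Carton corners (w2 px): (184,92), (252,102), (247,138), (182,129). That gives centre (421,-165) and yaw -0.13. Descending on it.

>>> step_arm(translation=[[4.3,-4.9,10],[4.3,-4.9,20],[4.3,-4.9,25],[4.3,-4.9,26],[4.3,-4.9,26],[4.3,-4.9,26],[4.3,-4.9,26],[4.3,-4.9,26],[4.3,-4.9,26],[4.3,-4.9,26],[4.3,-4.9,26],[4.3,-4.9,30],[4.3,-4.9,32.8],[4.3,-4.9,32.8],[4.3,-4.9,32.8]], twist=[[0,0,1.7],[0,0,1.7],[0,0,1.7],[0,0,1.7],[0,0,1.7],[0,0,1.7],[0,0,1.7],[0,0,1.7],[0,0,1.7],[0,0,1.7],[0,0,1.7],[0,0,1.7],[0,0,1.7],[0,0,1.7],[0,0,1.7]], jaw=100)

```text
clock: 4.62
position: [421.8, -166.7, 3.9]
eef_rot: [3.141, -0.0, -0.128]
force: [1.5, -0.5, 0.4]
width: 85.5
grip_force: 0.0
```

>>> step_arm(translation=[[0,0,0],[0,0,0],[0,0,0],[0,0,0],[0,0,0],[0,0,0]], twist=[[0,0,0],[0,0,0],[0,0,0],[0,0,0],[0,0,0],[0,0,0]], jaw=40, grip_force=35)

```text
clock: 5.38
position: [421.9, -166.9, 4.3]
eef_rot: [3.141, -0.001, -0.129]
force: [-0.7, 1.3, 8.1]
width: 47.3
grip_force: 35.4
```

>>> step_arm(translation=[[0,0,-3],[0,0,-8],[5.8,-6,-9],[5.8,-12,-9],[5.8,-18.9,-9],[5.8,-18.9,-9],[5.8,-18.9,-9],[5.8,-18.9,-9],[5.8,-18.9,-9]], twist=[[0,0,0],[0,0,0],[0,0,-0.07],[0,0,-0.07],[0,0,-0.07],[0,0,-0.07],[0,0,-0.07],[0,0,-0.07],[0,0,-0.07]])

```text
clock: 6.5
position: [503.1, 12.2, 93.4]
eef_rot: [3.141, 0.0, -0.061]
force: [0.1, 0.6, -1.8]
width: 47.2
grip_force: 37.8
```

```bash
python3 - <<'E'
from h import *
im,T=wrist('w3')
a=bot.read_camera('top')[180:260,180:300];b=bot.read_camera('scene')[150:260,170:330]
cv2.imwrite('pics/c3.png',np.vstack([cv2.resize(a,(480,320)),cv2.resize(b,(480,280))]))
delta([503.5,13,92],-0.058)
E
```

```text
6.5 [503.1  12.2  93.4] [ 3.141  0.    -0.061] 47.2
cm [ 0.03 -0.06  0.13] twist [ 0.     0.    -0.003]
```

View pics/w3.png

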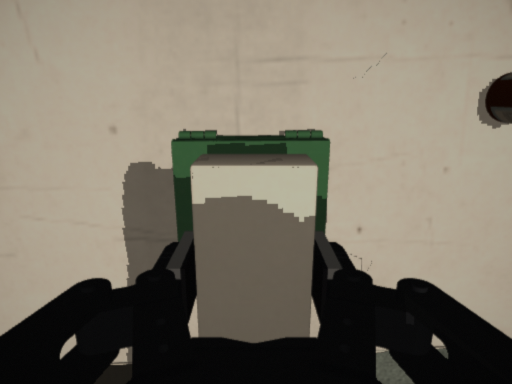

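Carton sits centrally over the box: its columns are 192–316, the lid's 173–329, and the edges are parallel. Quick check of the lid's far edge (row 138), then lower.

```bash
python3 - <<'E'
from h import *
T=np.load('pics/w3.npy')
for p in [(173,138),(329,138),(251,138)]: print(ray('wrist',p,31,T)[:2].round(1))
for p in [(192,165),(316,165)]: print('carton',ray('wrist',p,114,T)[:2].round(1))
E
```

```text
[549.   57.5]
[543.2 -37.8]
[546.1   9.9]
carton [547.1  31.3]
carton [544.3 -14.9]
```

>>> step_arm(translation=[[0,0,3],[0,0,5],[0,0,5.7],[0,0,5.8],[0,0,5.8]], twist=[[0,0,0],[0,0,0],[0,0,0],[0,0,0],[0,0,0]])

```text
clock: 7.28
position: [503.7, 13.1, 35.7]
eef_rot: [3.141, -0.001, -0.06]
force: [0.2, 0.7, -1.6]
width: 47.5
grip_force: 38.1
```

>>> step_arm(translation=[[0,0,0.1],[0,0,0.1]], twist=[[0,0,0],[0,0,0]])

```text
clock: 7.52
position: [503.9, 13.2, 35.1]
eef_rot: [3.141, -0.001, -0.059]
force: [-1.9, -1.0, 4.8]
width: 47.3
grip_force: 38.7
```

>>> step_arm(translation=[[0,0,0.1],[0,0,0.1],[0,0,0.1],[0,0,0.1],[0,0,-5],[0,0,-12],[0,0,-12]], twist=[[0,0,0],[0,0,0],[0,0,0],[0,0,0],[0,0,0],[0,0,0],[0,0,0]], jaw=90)

```text
clock: 8.4
position: [506.5, 13.0, 158.6]
eef_rot: [3.141, -0.008, -0.059]
force: [0.8, -0.1, -0.7]
width: 76.7
grip_force: 0.0
```

```bash
python3 - <<'E'
from h import *
im,T=wrist('w4')
delta([428,-351,130],np.pi/2)
E
```

```text
8.4 [506.5  13.  158.6] [ 3.141 -0.008 -0.059] 76.7
cm [-5.59 36.81  2.72] twist [ 0.005 -0.004 -1.63 ]
```

View pics/w4.png

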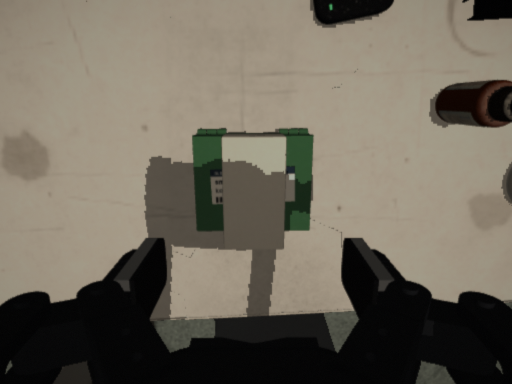

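Carton rests on the box. Checking the offset: carton rows 133–249, columns 222–285; lid rows 136–230, columns 194–312.

```bash
python3 - <<'E'
from h import *
T=np.load('pics/w4.npy')
f=lambda p,z: ray('wrist',p,z,T)[:2].round(1)
print('carton',f((253.5,135),57),f((253.5,249),57),f((222,190),57),f((285,190),57))
print('lid',f((253,135),31),f((253,230),31),f((194,190),31),f((312,190),31))
E
```

```text
carton [547.8   9.3] [457.7  14.7] [507.8  35.7] [504.9 -12.2]
lid [545.2   9.8] [463.4  14.7] [502.3  62.1] [496.4 -37. ]
```

>>> step_arm(translation=[[-5.6,36.8,2],[-5.6,36.8,2],[-5.6,36.8,2],[-5.6,36.8,2],[-5.6,36.8,2],[-5.6,36.8,2],[-5.6,36.8,2],[-5.6,36.8,2],[-5.6,36.8,2],[-5.6,36.8,2],[-5.6,36.8,2]], twist=[[0,0,-1.63],[0,0,-1.63],[0,0,-1.63],[0,0,-1.63],[0,0,-1.63],[0,0,-1.63],[0,0,-1.63],[0,0,-1.63],[0,0,-1.63],[0,0,-1.63],[0,0,-1.63]], jaw=100)

```text
clock: 9.82
position: [424.7, -349.9, 132.8]
eef_rot: [-3.14, -0.002, 1.57]
force: [-0.1, 0.5, -0.9]
width: 85.1
grip_force: 0.0
```

```bash
python3 - <<'E'
from h import *
im,T=wrist('w5')
h=cv2.cvtColor(im,cv2.COLOR_BGR2HSV)
mk=cv2.inRange(h,(10,150,80),(30,255,255))
for c in cv2.findContours(mk,0,1)[0]:
    if cv2.contourArea(c)>300:
        (x,y),r=cv2.minEnclosingCircle(c);print((x,y),r,ray('wrist',(x,y),60,T)[:2])
delta([427,-350.5,29],np.pi/2)
E
```

```text
9.82 [ 424.7 -349.9  132.8] [-3.14e+00 -2.00e-03  1.57e+00] 85.1
(344.0665588378906, 291.40765380859375) 22.502548217773438 [ 490.39969313 -420.90344023]
(257.5, 200.5) 34.30024337768555 [ 426.92441772 -351.23740859]
cm [-0.06  0.23 10.4 ] twist [-0.002 -0.002 -0.002]
```

>>> step_arm(translation=[[-0.1,0.2,5],[-0.1,0.2,9],[-0.1,0.2,10.4],[-0.1,0.2,10.4]], twist=[[0,0,0],[0,0,0],[0,0,0],[0,0,0]])

```text
clock: 10.38
position: [427.1, -351.2, 29.6]
eef_rot: [-3.14, -0.001, 1.57]
force: [0.1, -0.2, 0.6]
width: 85.4
grip_force: 0.0
```

>>> step_arm(translation=[[0,0,0],[0,0,0],[0,0,0],[0,0,0],[0,0,0],[0,0,0]], twist=[[0,0,0],[0,0,0],[0,0,0],[0,0,0],[0,0,0],[0,0,0]], jaw=40, grip_force=35)

```text
clock: 11.12
position: [428.3, -352.7, 32.1]
eef_rot: [3.14, 0.002, 1.571]
force: [-1.5, 0.5, 6.7]
width: 47.3
grip_force: 35.1
```

```bash
python3 - <<'E'
from h import *
delta([503,12,115],np.pi/2); print(bot.read_state()['position'])
E
```

```text
cm [36.45  7.48 -8.36] twist [ 0.002  0.002 -0.   ]
[ 428.34193254 -352.66193144   32.05185272]
```

>>> step_arm(translation=[[0,0,-5],[0,0,-10],[10,2,-11],[16,4,-11],[22,6,-11],[28,7.5,-11],[36.5,7.5,-11],[36.5,7.5,-11],[36.5,7.5,-11],[36.5,7.5,-11],[36.5,7.5,-11]], twist=[[0,0,0],[0,0,0],[0,0,0],[0,0,0],[0,0,0],[0,0,0],[0,0,0],[0,0,0],[0,0,0],[0,0,0],[0,0,0]])

```text
clock: 12.5
position: [502.7, 12.0, 140.6]
eef_rot: [3.141, 0.0, 1.569]
force: [0.5, 0.4, -0.4]
width: 47.3
grip_force: 36.5
```

```bash
python3 - <<'E'
from h import *
im,T=wrist('w6')
a=bot.read_camera('scene')[120:260,150:330]
cv2.imwrite('pics/c6.png',np.hstack([cv2.resize(im,(400,300)),cv2.resize(a,(386,300))]))
delta([503,12,90],np.pi/2)
E
```

```text
12.5 [502.7  12.  140.6] [3.141 0.    1.569] 47.3
cm [0.01 0.04 5.04] twist [ 0.     0.    -0.002]
```

View pics/c6.png

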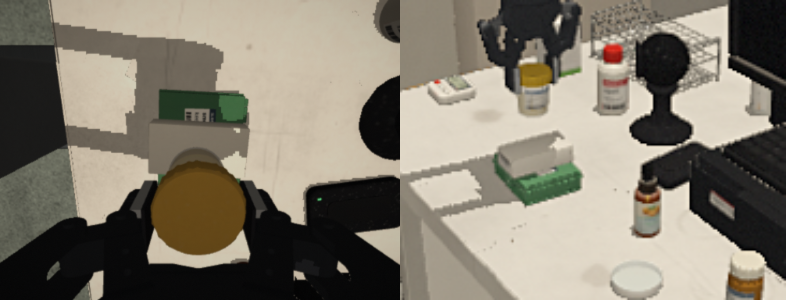

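Left: the lid is gripped centred and upright over the carton; right: the cup hangs straight. Lowering.

>>> step_arm(translation=[[0,0,3],[0,0,4.5],[0,0,5],[0,0,5]], twist=[[0,0,0],[0,0,0],[0,0,0],[0,0,0]])

```text
clock: 13.1
position: [502.6, 13.0, 90.3]
eef_rot: [-3.141, 0.0, 1.57]
force: [0.5, 0.5, -1.5]
width: 47.5
grip_force: 36.5
```

```bash
python3 - <<'E'
from h import *
T=np.load('pics/w6.npy');print('lid',ray('wrist',(253.4,265),168.5,T)[:2])
s=bot.read_state();print(s['position'],s['force'])
E
```

```text
lid [502.3704292   16.27774734]
[502.58052336  13.03869924  90.26656172] [ 0.53448078  0.46210829 -1.4597291 ]
```

>>> step_arm(translation=[[-0.2,0,0],[-0.2,0,0.1],[-0.2,0,0.15],[-0.2,0,0.15]], twist=[[0,0,0],[0,0,0],[0,0,0],[0,0,0]])

```text
clock: 13.6
position: [502.8, 11.3, 89.1]
eef_rot: [3.141, 0.0, 1.571]
force: [-0.1, -0.3, 1.6]
width: 47.6
grip_force: 36.7
```

>>> step_arm(translation=[[0,0,0],[0,0,0],[0,0,0],[0,0,0],[0,0,0],[0,0,-3],[0,0,-8],[0,0,-12],[0,0,-12]], twist=[[0,0,0],[0,0,0],[0,0,0],[0,0,0],[0,0,0],[0,0,0],[0,0,0],[0,0,0],[0,0,0]], jaw=90)

```text
clock: 14.72
position: [505.1, 11.0, 212.1]
eef_rot: [3.134, 0.001, 1.571]
force: [0.1, -0.0, -1.0]
width: 77.0
grip_force: 0.0
```

```bash
python3 - <<'E'
from h import *
im,T=wrist('w7')
h=cv2.cvtColor(im,cv2.COLOR_BGR2HSV)
mk=cv2.inRange(h,(10,150,60),(30,255,255))
for c in cv2.findContours(mk,0,1)[0]:
    if cv2.contourArea(c)>300:
        (x,y),r=cv2.minEnclosingCircle(c);print((x,y),r,ray('wrist',(x,y),117,T)[:2])
delta([553,-355.5,130],np.pi/2)
E
```

```text
14.72 [505.1  11.  212.1] [3.134e+00 1.000e-03 1.571e+00] 77.0
(248.11337280273438, 187.20156860351562) 32.43339920043945 [501.46479807  12.77660859]
cm [-36.66   4.91   8.05] twist [0.003 0.    0.   ]
```

Cup at (501,13), centred. Next the pot.

>>> step_arm(translation=[[-36.7,4.8,3],[-36.7,4.8,5],[-36.7,4.8,7],[-36.7,4.8,7],[-36.7,4.8,7],[-36.7,4.8,7],[-36.7,4.8,7],[-36.7,4.8,7],[-36.7,4.8,7]], twist=[[0,0,0],[0,0,0],[0,0,0],[0,0,0],[0,0,0],[0,0,0],[0,0,0],[0,0,0],[0,0,0]], jaw=100)

```text
clock: 15.9
position: [550.1, -353.9, 138.4]
eef_rot: [-3.14, -0.001, 1.572]
force: [-0.7, 0.5, 0.4]
width: 85.6
grip_force: 0.0
```

```bash
python3 - <<'E'
from h import *
im,T=wrist('w8')
delta([553,-355.5,28],np.pi/2)
h=cv2.cvtColor(im,cv2.COLOR_BGR2HSV)
mk=cv2.inRange(h,(18,10,130),(40,110,255))
mk[:100]=0;mk[300:]=0;mk[:,:180]=0;mk[:,340:]=0
for c in cv2.findContours(mk,0,1)[0]:
    if cv2.contourArea(c)>300:
        (x,y),r=cv2.minEnclosingCircle(c);print((x,y),r,ray('wrist',(x,y),75,T)[:2])
E
```

```text
15.9 [ 550.1 -353.9  138.4] [-3.140e+00 -1.000e-03  1.572e+00] 85.6
cm [-0.16  0.27 11.08] twist [-0.001 -0.001  0.001]
(265.0, 205.0) 24.186872482299805 [ 557.16587471 -355.33541611]
(270.5, 199.5) 120.79952239990234 [ 560.687219   -351.59268056]
```

View pics/w8.png

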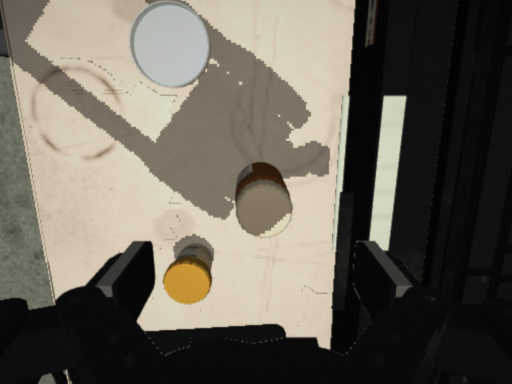

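Pot lid at (264,208) puts the pot at about (556,-357); small cup at (188,281), dish (170,43). The keyboard unit is near, so I narrow the jaw for the descent.

>>> step_arm(translation=[[-0.3,0.5,0],[-0.3,0.5,2],[-0.3,0.5,6],[-0.3,0.5,9.5],[-0.3,0.5,11],[-0.3,0.5,11]], twist=[[0,0,0],[0,0,0],[0,0,0],[0,0,0],[0,0,0],[0,0,0]], jaw=78)

```text
clock: 16.7
position: [555.4, -358.1, 28.3]
eef_rot: [-3.14, -0.001, 1.571]
force: [0.5, -0.3, 1.0]
width: 66.7
grip_force: 0.0
```

>>> step_arm(translation=[[0,0,0],[0,0,0],[0,0,0],[0,0,0],[0,0,0],[0,0,0]], twist=[[0,0,0],[0,0,0],[0,0,0],[0,0,0],[0,0,0],[0,0,0]], jaw=30, grip_force=35)

```text
clock: 17.45
position: [556.5, -359.6, 30.8]
eef_rot: [3.139, 0.002, 1.571]
force: [1.0, 1.2, 7.0]
width: 38.6
grip_force: 35.4
```

```bash
python3 - <<'E'
from h import *
s=bot.read_state();print(s['position'],s['force'])
delta([511.7,162.7,29],np.pi/2)
E
```

```text
[ 556.51942513 -359.63452363   30.7652355 ] [0.9946993  1.21694235 7.01304623]
cm [52.23 -4.48  0.06] twist [ 0.002  0.002 -0.   ]
```

>>> step_arm(translation=[[0,0,-5],[0,0,-10],[0,0,-16],[6,-1,-16.5],[52.2,-4.5,-16.5],[52.2,-4.5,-16.5],[52.2,-4.5,-16.5],[52.2,-4.5,-16.5],[52.2,-4.5,-16.5],[52.2,-4.5,-16.5],[52.2,-4.5,-16.5],[52.2,-4.5,-16.5],[52.2,-4.5,-16.5],[52.2,-4.5,-16.5]], twist=[[0,0,0],[0,0,0],[0,0,0],[0,0,0],[0,0,0],[0,0,0],[0,0,0],[0,0,0],[0,0,0],[0,0,0],[0,0,0],[0,0,0],[0,0,0],[0,0,0]])

```text
clock: 19.2
position: [510.6, 162.7, 194.1]
eef_rot: [3.141, 0.001, 1.571]
force: [0.0, -1.1, 0.1]
width: 38.9
grip_force: 35.8
```

```bash
python3 - <<'E'
from h import *
im,T=wrist('w9')
delta([511.7,161.5,32],np.pi/2)
E
```

```text
19.2 [510.6 162.7 194.1] [3.141e+00 1.000e-03 1.571e+00] 38.9
cm [-0.07  0.1  16.2 ] twist [ 0.     0.001 -0.001]
```

View pics/w9.png

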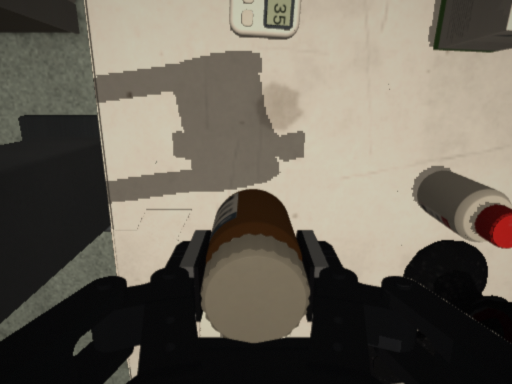

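Pot is held upright, its lid centred at (255,287); timer at (265,17), clear path below. Lowering.

>>> step_arm(translation=[[0,0.1,5],[0,0.1,10],[0,0.1,14],[0,0.1,15.8],[0,0.1,16.2],[0,0.1,16.2]], twist=[[0,0,0],[0,0,0],[0,0,0],[0,0,0],[0,0,0],[0,0,0]])

```text
clock: 20.0
position: [512.1, 162.5, 32.3]
eef_rot: [3.141, 0.0, 1.57]
force: [0.8, 0.7, -1.0]
width: 38.6
grip_force: 35.9
```

```bash
python3 - <<'E'
from h import *
T=np.load('pics/w9.npy');print('timer near edge',ray('wrist',(265,38),19,T)[:2],ray('wrist',(231,10),19,T)[:2],ray('wrist',(300,10),19,T)[:2]);print('lid',ray('wrist',(255,287),238,T)[:2])
print(bot.read_state()['force'])
E
```

```text
timer near edge [520.47133358 278.64048943] [491.00808959 300.86388742] [550.402148   300.85556745]
lid [510.84380073 167.45371463]
[ 0.80691175  0.71214622 -1.02070864]
```

>>> step_arm(translation=[[-0.3,0,0],[-0.3,0,0.15],[-0.3,0,0.2],[-0.3,0,0.2]], twist=[[0,0,0],[0,0,0],[0,0,0],[0,0,0]])

```text
clock: 20.5
position: [512.3, 160.2, 30.7]
eef_rot: [3.14, 0.0, 1.571]
force: [-0.5, -0.7, 5.5]
width: 38.5
grip_force: 36.9
```

>>> step_arm(translation=[[0,0,0],[0,0,0],[0,0,0],[0,0,0],[0,0,0],[0,0,-4],[0,0,-9],[0,0,-15],[0,0,-18],[0,0,-18]], twist=[[0,0,0],[0,0,0],[0,0,0],[0,0,0],[0,0,0],[0,0,0],[0,0,0],[0,0,0],[0,0,0],[0,0,0]], jaw=85)

```text
clock: 21.75
position: [513.5, 160.7, 212.6]
eef_rot: [3.136, -0.001, 1.571]
force: [0.4, 0.9, -0.6]
width: 72.5
grip_force: 0.0
```

```bash
python3 - <<'E'
from h import *
im,T=wrist('w10')
delta([551,-162,160],np.pi/2)
E
```

```text
21.75 [513.5 160.7 212.6] [ 3.136e+00 -1.000e-03  1.571e+00] 72.5
cm [-32.24   3.88   5.07] twist [ 0.002 -0.     0.   ]
```

View pics/w10.png

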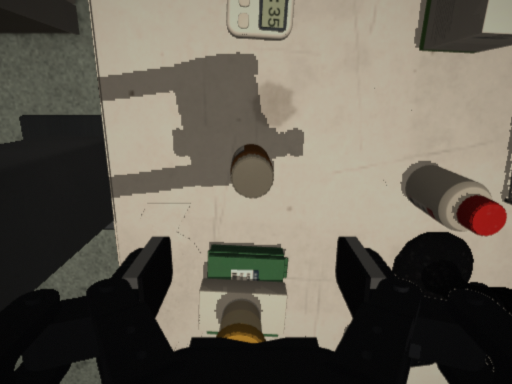

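Pot stands upright, lid at (253,173); the stack is undisturbed. Next the dropper.

>>> step_arm(translation=[[-8,1,0],[-16,2,0],[-32.2,3.9,0],[-32.2,3.9,3],[-32.2,3.9,5],[-32.2,3.9,5],[-32.2,3.9,5],[-32.2,3.9,5],[-32.2,3.9,5],[-32.2,3.9,5]], twist=[[0,0,0],[0,0,0],[0,0,0],[0,0,0],[0,0,0],[0,0,0],[0,0,0],[0,0,0],[0,0,0],[0,0,0]], jaw=85)

```text
clock: 23.05
position: [550.9, -160.6, 160.5]
eef_rot: [3.141, 0.0, 1.572]
force: [-0.1, -0.1, 0.2]
width: 72.2
grip_force: 0.0
```

```bash
python3 - <<'E'
from h import *
T=np.load('pics/w10.npy');print('pot',ray('wrist',(253,173),75,T)[:2])
im,T=wrist('w11')
for z in (102,70): print(z,ray('wrist',(253.6,189),z,T)[:2], ray('wrist',(263.6,199),z,T)[:2])
c=im[110:310,150:380];cv2.imwrite('pics/c11.png',cv2.resize(c,None,fx=2.5,fy=2.5))
delta([552,-163,33],np.pi/2)
E
```

```text
pot [513.52424754 163.83105614]
23.05 [ 550.9 -160.6  160.5] [3.141 0.    1.572] 72.2
102 [ 550.66440607 -150.08558588] [ 556.98752117 -156.63040855]
70 [ 550.69855429 -158.9176166 ] [ 558.0262709  -166.50226516]
cm [-0.21  0.1  12.74] twist [0.001 0.    0.001]
```

View pics/c11.png

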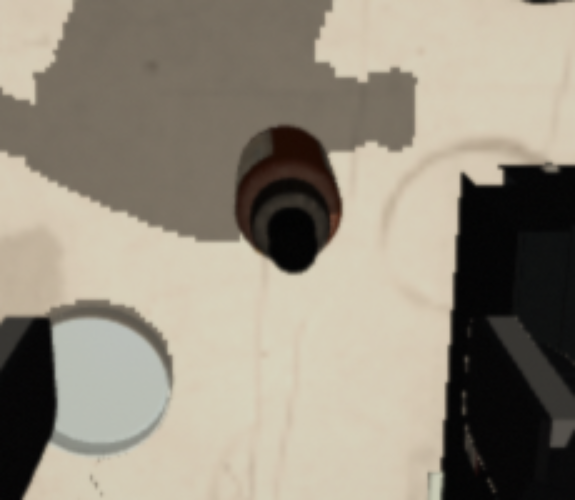

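Teat at full px (268,206), shoulder (266,195) → bottle at about (558,-162). Descending.

>>> step_arm(translation=[[-0.2,0.7,0],[-0.2,0.7,1],[-0.2,0.7,5],[-0.2,0.7,9],[-0.2,0.7,12],[-0.2,0.7,12.8],[-0.2,0.7,12.8]], twist=[[0,0,0],[0,0,0],[0,0,0],[0,0,0],[0,0,0],[0,0,0],[0,0,0]], jaw=85)

```text
clock: 23.98
position: [557.4, -163.7, 31.5]
eef_rot: [-3.141, -0.0, 1.571]
force: [0.6, -0.1, 0.1]
width: 72.3
grip_force: 0.0
```

>>> step_arm(translation=[[0,0,0],[0,0,0],[0,0,0],[0,0,0],[0,0,0],[0,0,0],[0,0,0]], twist=[[0,0,0],[0,0,0],[0,0,0],[0,0,0],[0,0,0],[0,0,0],[0,0,0]], jaw=20, grip_force=35)

```text
clock: 24.85
position: [558.6, -164.1, 33.1]
eef_rot: [3.139, 0.001, 1.571]
force: [0.7, -0.1, 7.0]
width: 31.1
grip_force: 34.4
```

```bash
python3 - <<'E'
from h import *
s=bot.read_state();print(s['position'],s['force'])
delta([516.5,237.5,200],np.pi/2)
E
```

```text
[ 558.57558028 -164.11720673   33.06264896] [ 0.7379038  -0.1416012   6.98741577]
cm [ 40.14  -4.17 -16.74] twist [0.002 0.001 0.   ]
```

>>> step_arm(translation=[[0,0,-5],[0,0,-10],[0,0,-16],[6,-1,-16.7],[40.1,-4.2,-16.7],[40.1,-4.2,-16.7],[40.1,-4.2,-16.7],[40.1,-4.2,-16.7],[40.1,-4.2,-16.7],[40.1,-4.2,-16.7],[40.1,-4.2,-16.7],[40.1,-4.2,-16.7]], twist=[[0,0,0],[0,0,0],[0,0,0],[0,0,0],[0,0,0],[0,0,0],[0,0,0],[0,0,0],[0,0,0],[0,0,0],[0,0,0],[0,0,0]])

```text
clock: 26.35
position: [515.3, 236.6, 198.7]
eef_rot: [-3.141, 0.001, 1.571]
force: [0.2, -0.5, -1.0]
width: 31.5
grip_force: 35.2
```

```bash
python3 - <<'E'
from h import *
im,T=wrist('w12')
delta([517,236.5,34.5],np.pi/2)
b=bot.read_camera('scene')[80:260,130:330]
cv2.imwrite('pics/c12.png',np.hstack([cv2.resize(im,(400,300)),cv2.resize(b,(333,300))]))
E
```

```text
26.35 [515.3 236.6 198.7] [-3.141e+00  1.000e-03  1.571e+00] 31.5
cm [ 0.04  0.16 16.42] twist [-0.     0.001 -0.001]
```

View pics/c12.png

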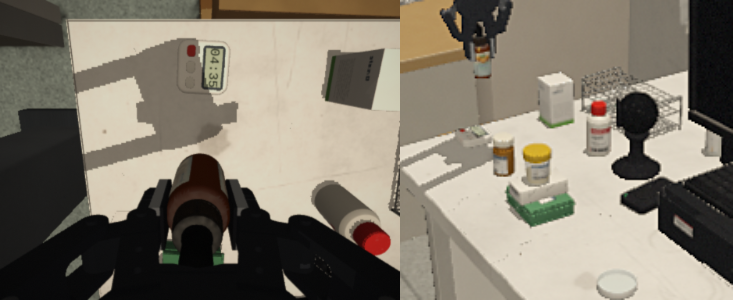

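The bottle hangs upright over the gap between pot and timer (timer at wrist px (259,83)). Lowering.

>>> step_arm(translation=[[0,0.2,5],[0,0.2,10],[0,0.2,14],[0,0.2,16],[0,0.2,16.4],[0,0.2,16.4]], twist=[[0,0,0],[0,0,0],[0,0,0],[0,0,0],[0,0,0],[0,0,0]])

```text
clock: 27.2
position: [518.2, 236.7, 35.2]
eef_rot: [3.141, -0.0, 1.57]
force: [0.0, 0.1, -0.6]
width: 31.4
grip_force: 35.2
```

```bash
python3 - <<'E'
from h import *
T=np.load('pics/w12.npy');print('timer',ray('wrist',(259,83),19,T)[:2]);print(bot.read_state()['force'])
E
```

```text
timer [519.92096318 315.00762963]
[ 0.04512728  0.1369906  -0.62761624]
```

>>> step_arm(translation=[[0,0,0.1],[0,0,0.2],[0,0,0.2]], twist=[[0,0,0],[0,0,0],[0,0,0]])

```text
clock: 27.58
position: [517.8, 237.4, 33.3]
eef_rot: [3.141, -0.0, 1.571]
force: [0.0, 0.2, -0.8]
width: 31.0
grip_force: 35.2
```

>>> step_arm(translation=[[0,0,0.1],[0,0,0.1],[0,0,0.1]], twist=[[0,0,0],[0,0,0],[0,0,0]])

```text
clock: 27.95
position: [518.0, 237.5, 33.0]
eef_rot: [3.141, -0.0, 1.571]
force: [-2.1, -0.3, 8.4]
width: 30.9
grip_force: 35.7
```

Contact. Release and retreat.

>>> step_arm(translation=[[0,0,0],[0,0,0],[0,0,0],[0,0,0],[0,0,0],[0,0,-4],[0,0,-9],[0,0,-15],[0,0,-21],[-3,-5,-24],[-3,-5,-24],[-3,-5,-24]], twist=[[0,0,0],[0,0,0],[0,0,0],[0,0,0],[0,0,0],[0,0,0],[0,0,0],[0,0,0],[0,0,0],[0,0,0],[0,0,0],[0,0,0]], jaw=85)

```text
clock: 29.45
position: [467.6, 207.3, 271.8]
eef_rot: [3.141, -0.0, 1.571]
force: [0.2, 0.2, -1.4]
width: 72.5
grip_force: 0.0
```

```bash
python3 - <<'E'
from h import *
im,T=wrist('w13');b=bot.read_camera('scene')[80:280,130:330]
cv2.imwrite('pics/c13.png',np.hstack([cv2.resize(im,(480,360)),cv2.resize(b,(320,320))[:360] if 0 else cv2.resize(b,(320,360))]))
E
```

```text
29.45 [467.6 207.3 271.8] [ 3.141 -0.     1.571] 72.5
```

View pics/c13.png

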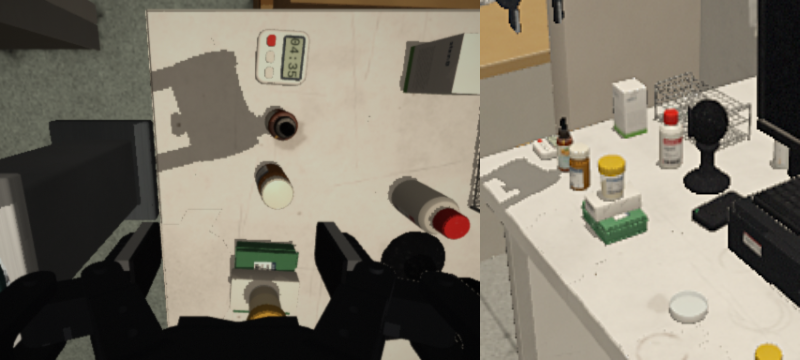

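Everything stands: timer (282,57), dropper (286,129), pot lid (274,192), stack (265,275), bystanders in place. A last numeric check, then I hand it in.

```bash
python3 - <<'E'
from h import *
T=np.load('pics/w13.npy');k=512/480
P={n:ray('wrist',(u*k,v*k),z,T)[:2] for n,u,v,z in [('timer',282,57,19),('drop',286,129,102),('pot',274,192,75)]}
B=np.array([503.,12.5]);u=np.array([.058,.998])
for n,p in P.items(): print(n,p.round(1),'along',round((p-B)@u,1),'across',round((p-B)@[u[1],-u[0]],1))
print(np.linalg.norm(P['drop']-P['pot']),np.linalg.norm(P['drop']-P['timer']))
ok=np.linalg.norm(P['drop']-P['pot'])<86 and np.linalg.norm(P['drop']-P['timer'])<86
if ok: print(bot.close_job())
E
```

```text
timer [520.  312.2] along 300.1 across -0.4
drop [515.4 236.9] along 224.7 across -0.6
pot [508.8 162.2] along 149.7 across -2.9
74.98437278091426 75.4696509109503
the job is handed in; nothing more can be done
None
```

The station is set up and the job is handed in: the carton and cup are centred on the slide box, the pot and dropper are within about 3 mm of the row line, and the bystanders look unmoved, but no verdict came back.

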